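# Seat a tube offcut in the cam fixture and lock the lever

## Robot

A 6-joint arm with a two-finger parallel gripper is mounted at the origin on a cart in front of the work surface, level with it; the furniture and walls round the work are solid. World frame = base frame: x ahead of the robot, y to its left, z up, the work surface at z = 0. Lengths are in mm, angles in rad, forces in N, time in s.
With the tool pointing down it reaches from about 275 to 825 mm from the base axis. Payload 5.2 kg.
Tool frame: the origin (TCP) lies at the very end of the fingers, on their centre line; the grasp point (between the pads) lies 19 mm behind it; z points along the fingers, y is the line along which they close (so a half turn about z gives the same grasp; the last joint's range is limited). The gripper opens to 93 mm and grips with 3 to 60 N. Pads are 15 mm wide; open, the fingers measure 128 mm over their backs; the gripper's body (75 mm by 188 mm) begins 65 mm behind the grasp point.
Start: joints at [-1.409, 0.259, 1.535, -0, 1.348, -0.203], TCP at [196.24, -513.804, 218.653] pointing down, gripper open.
Joint ranges: [-3.14, 3.14], [-0.91, 2.08], [0.19, 2.58], [-1.22, 4.36], [0.22, 2.71], [-3.12, 3.12]. Speed limits (rad/s): [2.57, 2.57, 3.14, 3.14, 3.14, 3.14].

## Interface

Orientations are given as [roll, pitch, yaw] about the fixed x, y, z axes, in that order (R = Rz(yaw) Ry(pitch) Rx(roll)).
In Python, from bench import robot gives the robot as it stands. The module is installed in compiled form; this text tells all that it offers. Calls block until the motion is done:
- robot.move_ptp(position, orientation): joint-space move of the TCP to a pose.
- robot.move_linear(position, ori=None, speed=150, f_stop=None): straight line of the TCP; ori=None keeps the orientation; speed is the mean speed in mm/s. With f_stop (N) it stops when the force on the tool has changed by that much, and returns True; else False.
- robot.move_j(angles): joint-space move.
- robot.move_gripper(opening): opening from 0.0 (shut) to 1.0 (fully open); the grip force is fixed at half the most; returns when the fingers have stopped.
- robot.sleep(seconds).
- robot.inverse_kinematics(position, orientation): joint angles nearest the present ones, or None.
- robot.get_image(name): name is "scene" or "side" or "wrist"; returns a dict with "img" (420x560x3 uint8, blue, green, red), "fovy" (degrees; the focal length in pixels is half the picture's height over the tangent of half this angle, whatever the lens; pixels are square), "cx", "cy" (the principal point, pixels), "eye" and "orientation" of the camera in the world. Camera axes: x right, y down, z forward; pixel columns grow to the right and rows downward; lengths in mm; the calibration is good to about 2 mm. A picture is of the moment at which its call begins. There is no depth.
A pose or a line that the arm cannot do raises robot.MotionError and nothing moves.
- robot.hand_in(): hands the job in; it is judged then, once.
Readings, each from a call of its own:
- robot.current_t(): time.
- robot.current_qpos(): joint angles.
- robot.current_joint_vel(): joint speeds.
- robot.current_joint_efforts(): joint torques, N m.
- robot.current_tcp_pos(): TCP position.
- robot.current_eef_rot(): TCP orientation.
- robot.current_contact_force(): force on the tool from outside, world axes, zero at the start.
- robot.current_ft_torque(): the same for the moment, N m.
- robot.current_gripper_width(): opening from 0.0 (shut) to 1.0 (fully open).
- robot.current_finger_force(): force on a finger pad.
Only numpy, scipy, OpenCV 4.12 (cv2) and the standard library are available. Lean on these libraries where they do the work, as an engineer would, in place of code of your own. Each camera call takes 0.05 s, during which the arm holds its last target. There are 200 camera calls.

## Task

Lay the longer of the two square-tube offcuts in the channel of the fixture and, with the cam lever still open, slide it home and bed it against the end stop with a push of about 10 N. Then push the lever through its quarter turn to its stop and snug it there with about 15 N, so that the tube stays clamped against the fence. Press stop and lever with no more than 20 N, and leave the other things where they are.

Things in the scene. Friction and masses are not known exactly. Their poses are not given: they have to be found in the camera images.
- jig: Clamping fixture screwed to the worktop: dark steel plate 100 (x) x 170 (y) x 10 mm. Origin: centre of its underside, z up. The tube lies on the plate along y: stop block at the +y end, aluminium fence on the +x side (18 mm above the plate, 46 mm long counted from the stop face), steel cam on the -x side. Further than 50 mm from the stop face nothing stands on the plate: grip the tube there
- seat (a point): Point fixed to the fixture, with its axes, on the stop face, 12.5 mm from the fence and 12.5 mm above the plate (22.5 mm above the worktop): where the centre of the tube's end lies when home and clamped. The tube then runs from here towards -y, its middle 72.5 mm away. The channel from the fence to the open cam is 33 mm wide (30 with the lever at 0.35 rad), the tube 25 mm
- cam_pivot (a point): Point fixed to the fixture on the vertical pivot axis of the cam lever, at the height of the lever's grip (43 mm above the worktop)
- lever_grip (a point): Middle of the lever's round black grip (16 to 18 mm thick, 56 mm long, level), 72 mm out from the pivot, 43 mm above the worktop; the lever's end is 100 mm from the pivot. The point's -x axis points outward along the lever. Under the grip is 34 mm of air down to the worktop (24 mm over the plate)
- cam_lever (a joint): Angle of the cam lever: 0 fully open (points to the fixture's -x), 1.571 at its hard stop (points to the fixture's -y, alongside the tube). Closes counter-clockwise seen from above. About 1 N at the grip turns it at first; once the cam meets the tube it slides and squeezes it against the fence and the push rises to 3 to 8 N; at the hard stop it rises steeply. It stays where it is left
- tube_mid (a point): Centre of the longer offcut: plain pale square tube, 25 x 25 x 145 mm, about 0.1 kg, solid ends as far as contact goes, lying on the worktop. The point's z axis runs along the tube (either end may go to the stop)
- long_tube: The longer offcut itself; origin at the centre of one end face, z axis along the tube towards the other end
- short_mid (a point): Centre of the shorter offcut, 25 x 25 x 105 mm, lying on the worktop; not wanted, leave it
- washer: Thick steel washer, 44 mm across and 8 mm high, on the worktop beyond the fixture's stop end; leave it
- nut: Steel hex nut, 30 x 35 x 15 mm, on the worktop on the fence side of the fixture; leave it
- flanged_bush: Grey flanged bush, 41 mm across, 33 mm high, on the worktop beyond the fixture's stop end; leave it
- end_stop: The fixture's aluminium stop block (origin as the fixture's); its face towards -y is the stop face
Not all that is in view belongs to the job. What is shaped like the long_tube but green is not meant.

How it is judged:
By the outcome, as a careful person would: the job done as asked, in the order asked, and still so for the second after the job is handed in, with the robot touching nothing.
It also fails if it takes over 72 s, if anything falls off the work surface, if the arm or the gripper's body presses on something with over 40 N, if the wrist force passes 120 N, or if a joint passes its speed limit or range.

## Working session

There is one attempt and no reset: what is moved stays moved. The work goes in short steps, each a Python script; the robot and the scene stay as the last script left them, time stands still between calls to the robot, and variables do not carry over. Pictures are saved under pics/ and viewed, at most 11 in all, crops included, and the job is handed in when it is done.

```bash
mkdir -p pics
python3 - <<'E'
from bench import robot
import cv2,numpy as np
for n in("scene","side","wrist"):
    d=robot.get_image(n);cv2.imwrite(f"pics/{n}0.png",d["img"])
    print(n,d["fovy"],d["cx"],d["cy"],d["eye"],d["orientation"])
print(robot.current_eef_rot(),robot.current_t())
E
```

```text
scene 48.90096278480583 280.95293057320333 206.51378148865052 [-196.66410184  378.55479838 1049.71104988] [-2.4447785e+00  1.2697049e-03 -2.0913855e+00]
side 47.71509132769732 275.71727648308735 207.2030961615264 [  219.23191513 -1110.87040087   847.13332919] [-2.16580753 -0.01192174 -0.28104715]
wrist 68.5536997137585 281.4163726933562 213.30108971021724 [ 266.5050928  -486.42247306  384.66607118] [ 2.87024523e+00  2.17687900e-03 -1.20625098e+00]
[-3.14020581e+00 -2.61298947e-04  3.64841408e-01] 0.15
```

View pics/scene0.png

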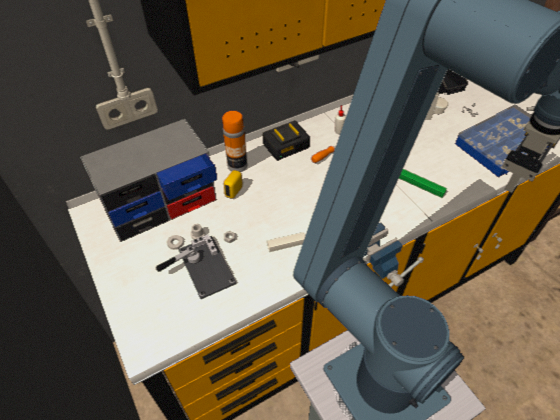

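View pics/side0.png

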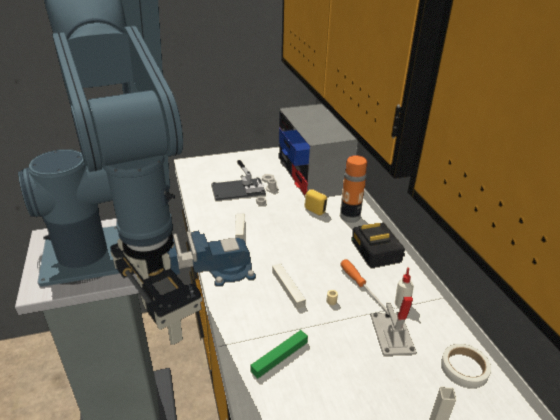

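The scene view shows the fixture at (205,265) with its lever pointing to (165,265). In the side view the pale bars are at (240,225), near the vise, and at (288,284). The green bar at (280,353) is a decoy. I'll localise these roughly next.

```bash
cat > h.py <<'E'
from bench import robot
import cv2,numpy as np
from scipy.spatial.transform import Rotation as R
CAM={"scene":(48.90096278480583,280.95293,206.51378,[-196.66410184,378.55479838,1049.71104988],[-2.4447785,1.2697049e-03,-2.0913855]),
"side":(47.71509132769732,275.717276,207.203096,[219.23191513,-1110.87040087,847.13332919],[-2.16580753,-0.01192174,-0.28104715])}
def cam(d): return (d["fovy"],d["cx"],d["cy"],d["eye"],d["orientation"])
def px(c,u,v,z=0):
    f=210/np.tan(np.radians(c[0]/2)); r=R.from_euler('xyz',c[4]).apply([(u-c[1])/f,(v-c[2])/f,1])
    e=np.array(c[3]); return e+r*(z-e[2])/r[2]
def proj(c,p):
    f=210/np.tan(np.radians(c[0]/2)); q=R.from_euler('xyz',c[4]).inv().apply(np.array(p)-np.array(c[3]))
    return np.array([c[1]+f*q[0]/q[2],c[2]+f*q[1]/q[2]])
def shot(name,file):
    d=robot.get_image(name); cv2.imwrite("pics/"+file,d["img"]); return cam(d)
E
python3 - <<'E'
from h import *
np.set_printoptions(precision=0,suppress=True)
s=CAM["side"];c=CAM["scene"]
for n,u,v,z in[("A far",240,213,25),("A near",238,247,25),("B far",276,264,25),("B near",300,305,25),("green",308,334,25),("green",255,372,25),("jig",238,190,10),("vise",230,265,0),("vise top",215,240,60),("post",443,400,25)]: print(n,px(s,u,v,z))
for n,u,v,z in[("A",268,244,25),("lever end",160,267,43),("jig",203,297,10),("jig",236,286,10),("pivot",200,247,43),("stop",215,243,10)]: print(n,px(c,u,v,z))
im=cv2.imread("pics/side0.png")[140:320,190:350];cv2.imwrite("pics/sc.png",cv2.resize(im,None,fx=3.3,fy=3.3,interpolation=cv2.INTER_CUBIC))
E
```

```text
A far [452.  52.  25.]
A near [ 412. -107.   25.]
B far [ 493. -202.   25.]
B near [ 506. -359.   25.]
green [ 496. -447.   25.]
green [ 358. -512.   25.]
jig [479. 205.  10.]
vise [ 380. -146.    0.]
vise top [ 350. -104.   60.]
post [ 694. -672.   25.]
A [451.  49.  25.]
lever end [514. 330.  43.]
jig [399. 265.  10.]
jig [386. 179.  10.]
pivot [520. 216.  43.]
stop [536. 170.  10.]
```

View pics/sc.png

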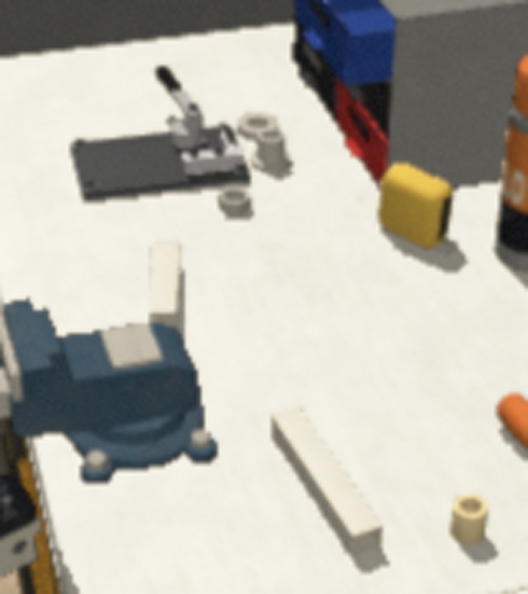

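Bar B, side view (277,265) to (300,304), measures about 150 mm, so it's likely the long one. Bar A at (240,213) is half hidden by the vise. The candidates are B, A (short?), the green bar at (280,353) and the upright at (443,400). I'll check A and B from the wrist camera.

Run:
```python
from h import *
np.set_printoptions(precision=4,suppress=True)
robot.move_ptp([495,-200,330],[np.pi,0,1.66]); print(robot.current_qpos(),robot.current_t())
print(shot("wrist","w1.png"))
robot.move_ptp([440,215,260],[np.pi,0,2.99]); print(robot.current_qpos(),robot.current_t())
print(shot("wrist","w2.png"))
print(shot("scene","s2.png"))
```

```text
[-0.5945  0.1794  1.3701 -0.0004  1.5928 -0.682 ] 1.7917
(68.5536997137585, 281.4163726933562, 213.30108971021724, array([ 488.7681, -125.962 ,  496.2833]), array([2.8701, 0.0003, 0.0872]))
[ 0.2248  0.1231  1.6022 -0.0004  1.4157 -1.1926] 3.4083
(68.5536997137585, 281.4163726933562, 213.30108971021724, array([367.409 , 226.2326, 426.8559]), array([ 2.8683, -0.0006,  1.4172]))
(48.90096278480583, 280.95293057320333, 206.51378148865052, array([-196.6641,  378.5548, 1049.711 ]), array([-2.4448,  0.0013, -2.0914]))
```

View pics/w1.png

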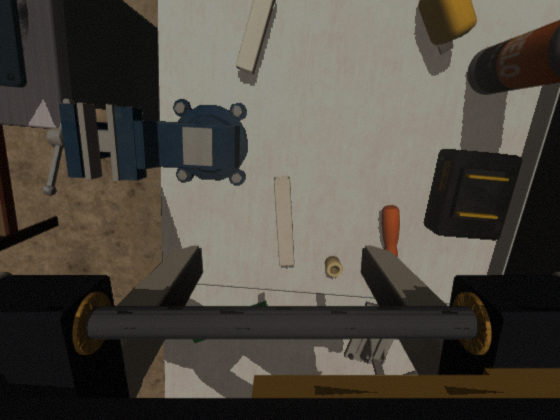

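View pics/w2.png

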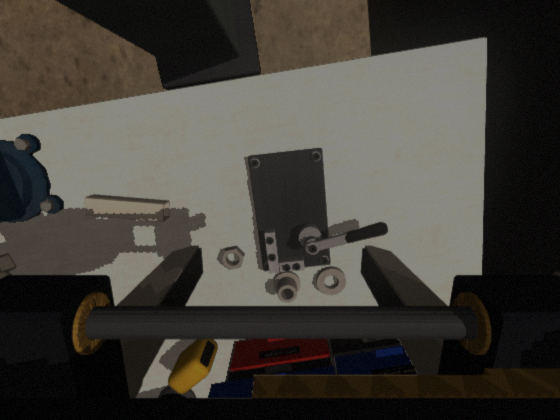

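Wrist view 1 shows B from (282,177) to (286,266). View 2 shows A fully, from (86,200) to (169,208), and the fixture with its plate at (247,155)–(322,150) and pivot at (311,243). I'll enlarge these for accuracy.

Run:
```python
import cv2,numpy as np
a=cv2.imread("pics/w1.png")[165:280,250:320];b=cv2.imread("pics/w2.png")[140:305,235:395];c=cv2.imread("pics/w2.png")[180:225,75:180]
r=lambda i,k:cv2.resize(i,None,fx=k,fy=k,interpolation=cv2.INTER_CUBIC)
o=np.zeros((600,800,3),np.uint8)
A=r(a,3);o[:A.shape[0],:A.shape[1]]=A
B=r(b,3.5);o[:B.shape[0],225:225+B.shape[1]]=B
C=r(c,2);o[400:400+C.shape[0],:C.shape[1]]=C
cv2.imwrite("pics/comp.png",o)
```

```text
(no output)
```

View pics/comp.png

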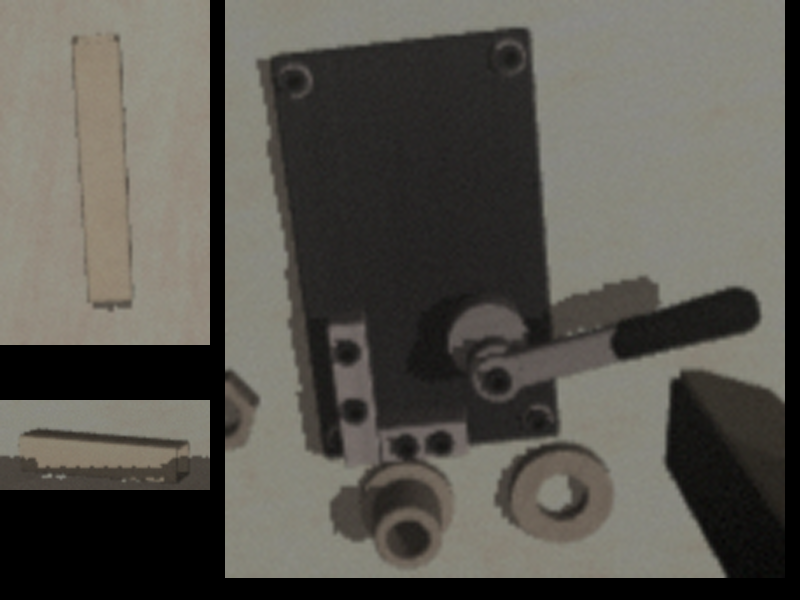

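Run:
```python
from h import *
np.set_printoptions(precision=1,suppress=True)
w1=(68.5537,281.41637,213.30109,[488.7681,-125.962,496.2833],[2.8701,0.0003,0.0872])
w2=(68.5537,281.41637,213.30109,[367.409,226.2326,426.8559],[2.8683,-0.0006,1.4172])
P=lambda x,y,z:px(w1,x/3+250,y/3+165,z)
Q=lambda x,y,z:px(w2,(x-225)/3.5+235,(y)/3.5+140,z)
b=np.array([P(72,36,25),P(119,35,25),P(132,301,25),P(87,302,25)]);print(b,b.mean(0))
f=(b[0]+b[1])/2;n=(b[2]+b[3])/2;d=n-f;print("B len",np.linalg.norm(d),"wid",np.linalg.norm(b[0]-b[1]),"ang",np.arctan2(d[1],d[0]),"mid",(f+n)/2)
a=lambda x,y:px(w2,x/2+75,(y-400)/2+180,25)
p=[a(22,432),a(188,443)];print("A len",np.linalg.norm(p[0]-p[1]),p)
j=np.array([Q(273,57,10),Q(528,29,10),Q(558,433,10),Q(320,458,10)]);print(j)
print([np.linalg.norm(j[i]-j[(i+1)%4]) for i in range(4)])
m=np.array([[-50,-85],[50,-85],[50,85],[-50,85]])  # order: fence(+x) side left in image
m=m*[-1,1]
M,_=cv2.estimateAffinePartial2D(m.astype(np.float32),j[:,:2].astype(np.float32))
s=np.hypot(M[0,0],M[1,0]);th=np.arctan2(M[1,0],M[0,0]);print("scale",s,"yaw %.4f"%th,M[:,2])
T=lambda p:M[:,2]+R.from_euler('z',th).as_matrix()[:2,:2]@p
inv=lambda w:R.from_euler('z',-th).as_matrix()[:2,:2]@(np.array(w)[:2]-M[:,2])
for n,x,y,z in[("fence inner near",365,322,28),("fence inner far",377,430,28),("stop face r",467,424,28),("stop face l",382,430,28),("pivot",497,378,50),("lever end",760,308,43),("grip in",612,342,43)]: 
  q=Q(x,y,z);print(n,q,inv(q))
```

```text
[[ 483.6 -200.    25. ]
 [ 507.6 -197.3   25. ]
 [ 528.8 -344.5   25. ]
 [ 503.9 -347.3   25. ]] [ 506.  -272.3   25. ]
B len 148.67638200399963 wid 24.0862329706399 ang -1.4309093563907889 mid [ 506.  -272.3   25. ]
A len 110.13136387271135 [array([415.2, -44.5,  25. ]), array([439.5,  62.9,  25. ])]
[[398.1 177.5  10. ]
 [402.6 275.   10. ]
 [570.1 267.7  10. ]
 [566.1 166.8  10. ]]
[np.float64(97.51794483574139), np.float64(167.71387792384394), np.float64(100.99467956864837), np.float64(168.3957127616747)]
scale 0.9895357110889523 yaw -1.6215 [484.2 221.8]
fence inner near [502.8 196.6  28. ] [24.1 19.9]
fence inner far [548.9 194.1  28. ] [24.3 66. ]
stop face r [551.8 230.2  28. ] [-11.9  67.1]
stop face l [549.2 196.1  28. ] [22.3 66.2]
pivot [524.8 243.6  50. ] [-23.9  39.5]
lever end [514.9 344.9  43. ] [-124.5   24.5]
grip in [519.9 288.8  43. ] [-68.7  32.3]
```

B is the long one: it measures 148.7×24 against 145×25, while A measures 110 against 105. The fixture geometry agrees too, with a plate of 99×168 and a fence length of 46. I'll pick B near the end that stays away from the stop.

```bash
cat >> h.py <<'E'
TH=-1.6215; O=np.array([484.2,221.8]); SX,SY=11.7,66.3
def J(x,y): c,s=np.cos(TH),np.sin(TH); return O+[c*x-s*y,s*x+c*y]
def JL(w): c,s=np.cos(TH),np.sin(TH); d=np.array(w)[:2]-O; return np.array([c*d[0]+s*d[1],-s*d[0]+c*d[1]])
def FJ(): f=robot.current_contact_force(); c,s=np.cos(TH),np.sin(TH); return np.array([c*f[0]+s*f[1],-s*f[0]+c*f[1],f[2]])
YAW=TH+np.pi/2+np.pi
E
python3 - <<'E'
from h import *
np.set_printoptions(precision=2,suppress=True)
a=1.711; p=np.array([506,-272.3])+27*np.array([np.cos(a),np.sin(a)])
robot.move_ptp([*p,90],[np.pi,0,a]); robot.move_gripper(.6)
robot.move_linear([*p,3],speed=100,f_stop=8); print(robot.current_tcp_pos())
robot.move_gripper(0); print(robot.current_gripper_width()*93,robot.current_finger_force())
robot.move_linear([*p,120],speed=150)
robot.move_ptp([*J(SX-3.5,SY-60-99.5),120],[np.pi,0,YAW])
print(robot.current_gripper_width()*93,robot.current_tcp_pos(),JL(robot.current_tcp_pos()),FJ(),robot.current_t())
cw=shot("wrist","w3.png"); cs=shot("scene","s3.png"); print(cw)
im=cv2.imread("pics/w3.png");cv2.imwrite("pics/w3c.png",cv2.resize(im[60:360,140:440],None,fx=2,fy=2,interpolation=cv2.INTER_CUBIC))
E
```

```text
[ 502.67 -245.87    3.53]
24.241161020768864 29.988676607608795
24.80335212502298 [391.46 217.82 120.04] [  8.67 -92.42] [ 0.06  0.71 -1.62] 10.3833
(68.5536997137585, 281.4163726933562, 213.30108971021724, array([317.42, 222.26, 286.72]), array([ 2.87, -0.  ,  1.52]))
```

View pics/w3c.png

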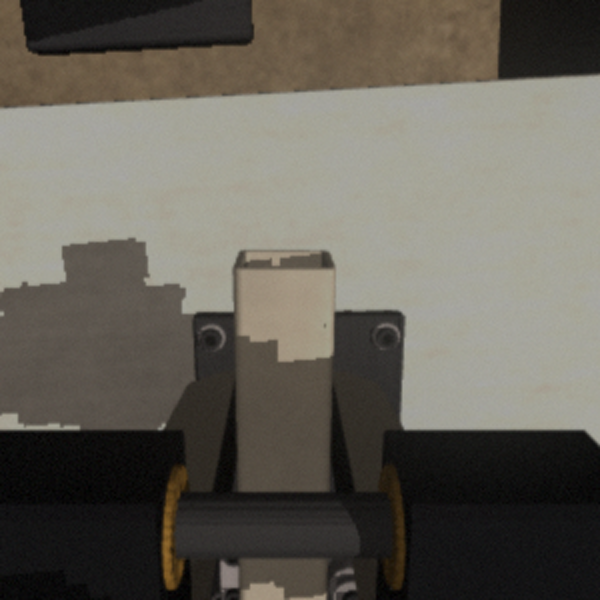

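The tube is held square, with its rear end at (285,252) in the crop. The plate screws at (210,338) and (386,336) straddle it as planned. Next I lower it and slide it in.

Run:
```python
from h import *
np.set_printoptions(precision=2,suppress=True)
cw=(68.5537,281.41637,213.30109,[317.42,222.26,286.72],robot.get_image("wrist")["orientation"])
for u,v in((210,338),(386,336)): print("screw",JL(px(cw,u/2+140,v/2+60,10)))
print("tube rear mid",JL(px(cw,285/2+140,267/2+60,120+22)))
y0=SY-60-99.5
robot.move_linear([*J(SX-3.5,y0),22],speed=120)
h=robot.move_linear([*J(SX-3.5,y0),12],speed=25,f_stop=4); z=robot.current_tcp_pos()[2]; print("down",h,z,FJ())
z=max(z,13)+.6
robot.move_linear([*J(SX-3.5,y0),z],speed=25)
h=robot.move_linear([*J(SX-3.5,y0+50),z],speed=60,f_stop=5); print("slide",h,robot.current_tcp_pos(),JL(robot.current_tcp_pos()),FJ())
if not h:
    h=robot.move_linear([*J(SX-3.5,y0+70),z],speed=10,f_stop=9); print("push",h,JL(robot.current_tcp_pos()),FJ())
    robot.sleep(.2);print(FJ())
print(robot.current_t()); shot("scene","s4.png");shot("wrist","w4.png");shot("side","d4.png")
```

```text
screw [ 42.44 -73.78]
screw [-40.78 -74.59]
tube rear mid [   7.43 -135.93]
down True 13.046952838817862 [ 0.48 -0.29  3.28]
slide False [440.07 215.75  13.49] [  8.28 -43.77] [ 0.52 -0.12 -1.41]
push True [  8.48 -36.97] [-0.12  0.75  3.06]
[0.06 1.44 5.53]
14.35
```

Run:
```python
import cv2,numpy as np
r=lambda f,a,b,c,d,k:cv2.resize(cv2.imread(f)[a:b,c:d],None,fx=k,fy=k,interpolation=cv2.INTER_CUBIC)
A=r("pics/s4.png",215,305,145,265,4.6);B=r("pics/d4.png",150,210,200,290,2.6)
o=np.zeros((590,800,3),np.uint8);o[:A.shape[0],:A.shape[1]]=A;o[420:420+B.shape[0],:B.shape[1]]=B
W=r("pics/w4.png",180,330,200,360,1.5);o[:W.shape[0],556:556+W.shape[1]]=W
cv2.imwrite("pics/c4.png",o)
```

```text
(no output)
```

View pics/c4.png

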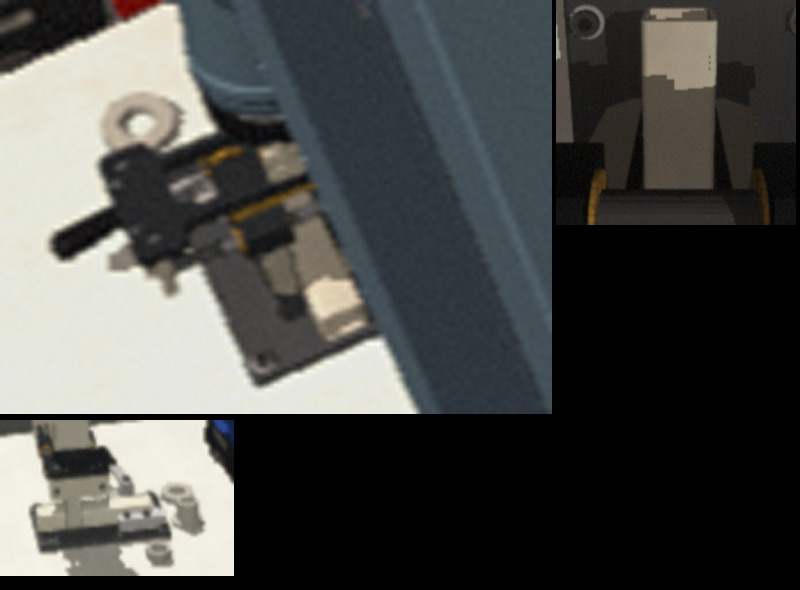

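The tube is in the channel and near the stop, but the force reading is mostly vertical. I'll push on in tiny steps and watch position and force.

Run:
```python
from h import *
np.set_printoptions(precision=2,suppress=True)
p=robot.current_tcp_pos(); l=JL(p); print(p,l,FJ())
z=13.9
robot.move_linear([*J(*l),z],speed=10); robot.sleep(.2);print("raised",robot.current_tcp_pos(),FJ())
for i in range(16):
    robot.move_linear([*J(l[0],l[1]+.5*(i+1)),z],speed=10); robot.sleep(.08); f=FJ()
    print(JL(robot.current_tcp_pos()),robot.current_tcp_pos()[2],f)
    if np.hypot(f[0],f[1])>9 or abs(f[2])>12: break
print(robot.current_t())
```

```text
[446.89 215.24  13.1 ] [  8.44 -36.93] [0.13 0.99 4.97]
raised [446.53 215.16  13.65] [-0.06  0.83 -0.55]
[  8.55 -36.89] 13.715561283247673 [ 0.5  -1.68  0.15]
[  8.59 -36.85] 13.655773545773183 [ 0.6  -4.39  0.61]
[  8.62 -36.86] 13.58018603968658 [ 0.2  -6.99  1.3 ]
[  8.64 -36.87] 13.504262710860363 [ 0.   -7.12  0.68]
[  8.69 -36.79] 13.47375351692822 [-0.38 -7.3   2.91]
[  8.74 -36.8 ] 13.377870776114985 [ 0.33 -9.61  3.5 ]
17.0417
```

The tube is home: its position holds still while the push reaches about 10 N (−9.6 against a +0.8 baseline). I'll release, retreat and check.

Run:
```python
from h import *
np.set_printoptions(precision=2,suppress=True)
robot.move_gripper(.5); p=robot.current_tcp_pos(); robot.sleep(.1); print(JL(p),FJ())
robot.move_linear([p[0],p[1],110],speed=120); robot.move_gripper(0)
l=JL(p); robot.move_ptp([*J(-95,-10),170],[np.pi,0,YAW])
print(FJ(),robot.current_t()); c=shot("wrist","w5.png");print(c)
im=cv2.imread("pics/w5.png");cv2.imwrite("pics/w5c.png",cv2.resize(im[120:370,90:390],None,fx=2.4,fy=2.4,interpolation=cv2.INTER_CUBIC))
```

```text
[  8.46 -33.65] [ 0.23 -0.07  0.81]
[ 0.22  1.15 -0.46] 20.1083
(68.5536997137585, 281.4163726933562, 213.30108971021724, array([404.68, 321.59, 336.4 ]), array([ 2.87, -0.  ,  1.52]))
```

View pics/w5c.png

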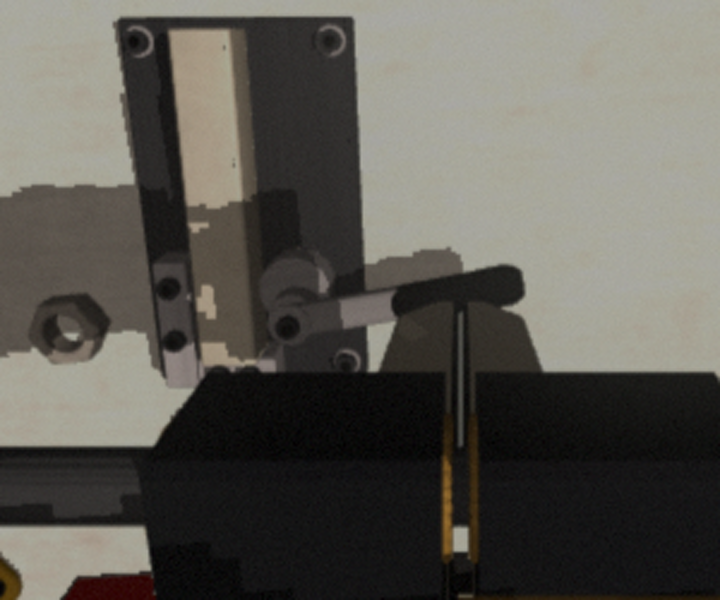

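The tube lies straight in the channel: front end at the stop (230,360), rear end at (205,30). The lever is still open, with its tip at (523,283) and pivot at (288,327). Now for the lever.

Run:
```python
from h import *
np.set_printoptions(precision=2,suppress=True)
c=(68.5537,281.41637,213.30109,[404.68,321.59,336.4],[2.87,0,1.52])
g=lambda u,v,z:JL(px(c,u/2.4+90,v/2.4+120,z))
print("rear",g(205,30,35),"front",g(228,362,35),"tip",g(523,283,43),"grip0",g(395,302,43),"piv",g(288,327,52))
t=g(523,283,43)-g(395,302,43); phi=np.arctan2(-t[1],-t[0]); print("phi",phi)
P=np.array([-25,39.])
def pose(ph,off,z=28):
    u=-np.array([np.cos(ph),np.sin(ph)]);tt=np.array([np.sin(ph),-np.cos(ph)])
    q=P+72*u-off*tt; return [*J(*q),z],[np.pi,0,TH-np.pi/2+2*np.pi+ph]
def ft(ph): f=FJ(); return f[:2]@np.array([np.sin(ph),-np.cos(ph)])
a,o=pose(.05,40,100); robot.move_ptp(a,o); a,o=pose(.05,40); robot.move_linear(a,o,speed=120)
b=FJ();print("base",b,robot.current_t())
off=16
for ph in np.arange(.05,1.36,.13):
    a,o=pose(ph,off); h=robot.move_linear(a,o,speed=70,f_stop=12)
    print("%.2f"%ph,h,JL(robot.current_tcp_pos()),FJ()-b,"ft %.1f"%ft(ph))
    if h: break
print(robot.current_t(),robot.current_qpos())
shot("wrist","w6.png")
```

```text
rear [  4.68 -79.93] front [ 7.66 63.42] tip [-122.41   23.06] grip0 [-68.29  31.62] piv [-24.43  39.16]
phi 0.156774503790681
base [-0.32 -0.38  0.24] 21.425
0.05 False [-97.91  51.49] [ 0.47  1.19 -0.53] ft -0.8
0.18 False [-98.8   42.21] [-0.08 -0.34 -0.05] ft 0.6
0.31 False [-98.45  32.64] [-0.05  0.19 -0.31] ft 0.1
0.44 False [-96.92  23.13] [-0.06  0.76 -0.57] ft -0.5
0.57 False [-94.23  13.9 ] [ 0.54  0.37 -1.23] ft 0.1
0.70 False [-90.39   5.1 ] [-0.21  0.25 -0.33] ft -0.2
0.83 False [-85.44  -3.13] [ 0.69  0.9  -0.05] ft -0.1
0.96 False [-79.43 -10.59] [ 0.03  0.73 -0.36] ft -0.4
1.09 False [-72.55 -17.2 ] [ 0.35  0.89 -0.66] ft -0.2
1.22 False [-64.89 -22.78] [0.46 0.54 0.12] ft 0.1
1.35 False [-56.51 -27.44] [0.18 0.88 0.07] ft -0.2
24.75 [ 0.34  0.44  1.79 -0.    0.91 -2.52]
```

Run:
```python
from h import *
c=shot("side","d6.png"); c2=shot("scene","s6.png")
r=lambda f,a,b,c,d,k:cv2.resize(cv2.imread(f)[a:b,c:d],None,fx=k,fy=k,interpolation=cv2.INTER_CUBIC)
o=np.zeros((600,800,3),np.uint8)
A=r("pics/s6.png",215,305,145,265,3.3);B=r("pics/d6.png",140,220,195,300,3.7)
o[:A.shape[0],:A.shape[1]]=A;o[300:300+B.shape[0],:B.shape[1]]=B
W=r("pics/w6.png",80,330,130,430,1.3);o[:W.shape[0],400:400+W.shape[1]]=W
cv2.imwrite("pics/c6.png",o)
```

```text
(no output)
```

View pics/c6.png

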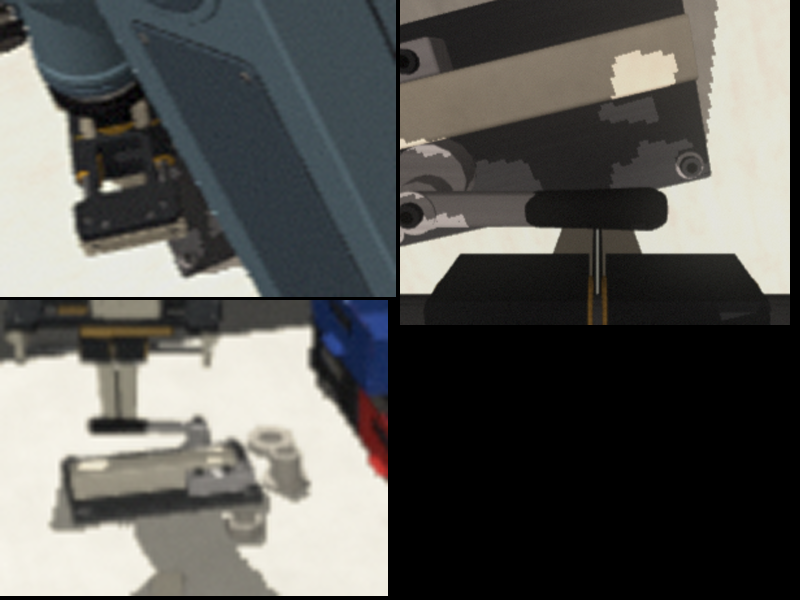

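The lever has followed the finger to about 1.35 rad, lying beside the tube at (600,208) in the composite. The cam isn't squeezing yet, so I continue in fine steps with a force readout.

Run:
```python
from h import *
P=np.array([-25,39.])
def pose(ph,off,z=28):
    u=-np.array([np.cos(ph),np.sin(ph)]);tt=np.array([np.sin(ph),-np.cos(ph)])
    return [*J(*(P+72*u-off*tt)),z],[np.pi,0,TH-np.pi/2+2*np.pi+min(ph,1.6)]
off=16;ph=1.35
while ph<1.85:
    ph+=.02 if ph<1.45 else .008
    a,o=pose(ph,off); robot.move_linear(a,o,speed=20); robot.sleep(.1)
    f=-np.mean([FJ()[:2]@np.array([np.sin(ph),-np.cos(ph)]) for _ in range(3)])
    l=JL(robot.current_tcp_pos()); print("%.3f f=%.1f"%(ph,f),l.round(2),"%.2f"%(np.arctan2(-(l-P)[1],-(l-P)[0])+np.arctan(off/72)))
    if f>13.5: break
print(robot.current_t())
```

```text
1.370 f=2.3 [-55.36 -28.12] 1.36
1.390 f=2.4 [-53.74 -28.84] 1.39
1.410 f=1.2 [-52.31 -29.51] 1.41
1.430 f=1.8 [-50.95 -30.05] 1.43
1.450 f=3.6 [-49.56 -30.6 ] 1.45
1.458 f=3.1 [-49.05 -30.76] 1.46
1.466 f=4.0 [-48.38 -31.  ] 1.47
1.474 f=3.9 [-47.87 -31.15] 1.47
1.482 f=3.4 [-47.23 -31.38] 1.48
1.490 f=3.4 [-46.72 -31.55] 1.49
1.498 f=3.7 [-46.17 -31.74] 1.50
1.506 f=4.8 [-45.6  -31.95] 1.51
1.514 f=4.0 [-45.03 -32.04] 1.51
1.522 f=4.0 [-44.46 -32.26] 1.52
1.530 f=4.0 [-43.9 -32.4] 1.53
1.538 f=5.4 [-43.32 -32.58] 1.54
1.546 f=4.1 [-42.73 -32.73] 1.55
1.554 f=4.1 [-42.15 -32.85] 1.56
1.562 f=3.2 [-41.59 -33.02] 1.56
1.570 f=3.8 [-40.99 -33.13] 1.57
1.578 f=3.7 [-40.42 -33.21] 1.58
1.586 f=4.3 [-40.13 -33.32] 1.58
1.594 f=7.8 [-40.13 -33.41] 1.58
1.602 f=9.9 [-40.09 -33.42] 1.58
1.610 f=12.7 [-40.06 -33.43] 1.58
1.618 f=14.3 [-39.93 -33.45] 1.59
34.0
```

The hard stop is reached, the grip no longer moves, and it's snugged at 14.3 N. I'll retreat and take a last look.

Run:
```python
from h import *
l=JL(robot.current_tcp_pos())
robot.move_linear([*J(l[0]-30,l[1]),28],speed=60); robot.move_linear([*J(l[0]-30,l[1]),150],speed=150)
robot.move_ptp([*J(-15,-10),230],[np.pi,0,YAW]); c=shot("wrist","w7.png"); print(c,robot.current_t())
cv2.imwrite("pics/w7c.png",cv2.resize(cv2.imread("pics/w7.png")[100:350,130:430],None,fx=2.4,fy=2.4,interpolation=cv2.INTER_CUBIC))
```

```text
(68.5536997137585, 281.4163726933562, 213.30108971021724, array([400.89604898, 241.56599448, 396.11271257]), array([ 2.87016012e+00, -4.65828406e-04,  1.52096445e+00])) 37.0417
```

View pics/w7c.png

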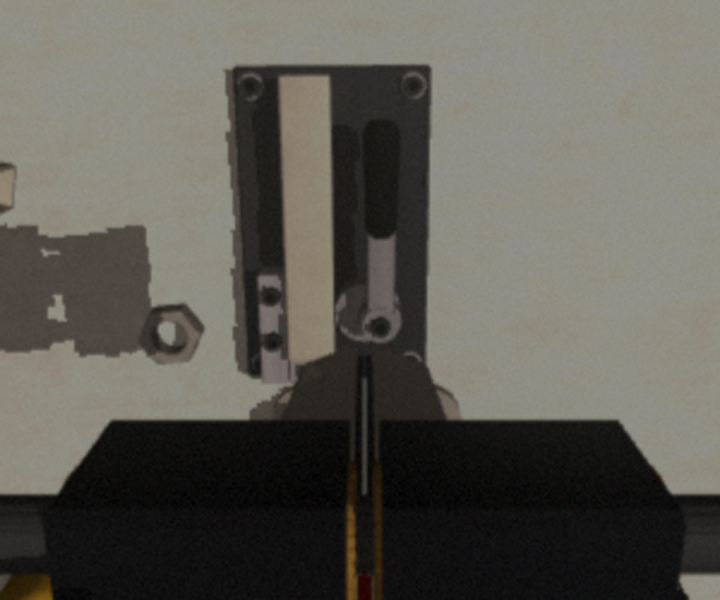

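The tube lies along the fence from (303,76) to the stop at (295,362). The lever is parallel to it, with its grip at (382,178), and the nut is undisturbed.

```bash
python3 -c "
from bench import robot
print(robot.hand_in())"
```

```text
the job is handed in; nothing more can be done
None
```

I laid the long tube in the channel, bedded it on the stop with about 10 N, and pushed the lever to its hard stop and snugged it at about 14 N; the job is handed in at about 37 s on the robot's clock.

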